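# Swing out the folding crank and wind the mould press down

### The arm

A 7-joint arm with a two-finger parallel gripper is mounted at the origin on the work surface. World frame = base frame: x ahead of the robot, y to its left, z up, the work surface at z = 0. Lengths are in m, angles in degrees, forces in N, time in s.
With the tool pointing down it reaches from about 0.4 to 0.85 m from the base axis. Payload 4.4 kg.
Tool frame: the origin (TCP) lies on the centre line of the jaws, within the pads' length; the fingertips stand 14 mm ahead of it and the grasp point (between the pads) lies 5 mm behind it; z points along the fingers, y is the line along which they close (so a half turn about z gives the same grasp; the last joint's range is limited). The gripper opens to 94 mm and grips with 3 to 60 N. Pads are 16 mm wide; open, the fingers measure 119 mm over their backs; the gripper's body (75 mm by 177 mm) begins 78 mm behind the grasp point.
Start: joints at [70.772, 36.005, 2.206, 86.941, -1.547, 57.084, -1.146], TCP at [0.173, -0.626, 0.192] pointing down, gripper open.
Joint ranges: [-175.42, 175.42], [-21.48, 121.26], [-71.46, 75.88], [10.55, 141.38], [-63.04, 243.04], [13.31, 113.54], [-168.57, 168.57]. Speed limits (degrees/s): [147.25, 147.25, 180, 180, 180, 180, 180].

### API

Orientations are given as [roll, pitch, yaw] about the fixed x, y, z axes, in that order (R = Rz(yaw) Ry(pitch) Rx(roll)).
In Python, from workcell import observe, grab_frame, sign_off gives the robot as it stands. The module is installed in compiled form; this text tells all that it offers.
- The arm moves only by the tool send_rows, never from a script. Its argument "commands" is a list that holds one entry, the list of rows, each a list of 7 numbers: the turn, a rotation vector about the tool's x, y, z in units of 10 degrees (1.0 is 10 degrees), then the shift along the tool's x, y, z in units of 25 mm (1.0 is 25 mm), then the finger opening in mm, from 0 to 94. In form: [[[wx, wy, wz, tx, ty, tz, claw], ...]]. A call has 1 to 20 rows; each row shifts and turns the commanded pose from where the row before left it, along the tool's axes as they then stand; what a row does not reach is not made up. A row lasts 1/8 s, in which the tool goes at most 62.5 mm and 10.7 degrees, less where a joint would pass 70% of its speed; a pose out of reach is approached as far as the arm can. A call is refused whole if a number of a shift passes 1 or a number of a turn 1, either way. A call with a gripper value outside its range is refused whole. The fingers move at their own pace and stop on an object; "squeeze" is the grip in N (left out, the last holds). Time passes only in rows, so rows that do not move let the fingers close. It gives the time, the measured TCP pose, the force, the opening and the grip force at its end, in the units of the state.
- observe(): the state, without advancing time (a new reading comes with each control period).
- grab_frame(name): name is "scene" or "top"; returns a dict with "frame" (384x512x3 uint8, red, green, blue), "K" (3x3 intrinsics, pixels), "R" (3x3) and "t" (3): a world point X has camera coordinates R X + t. Camera axes: x right, y down, z forward; pixel columns grow to the right and rows downward; lengths in m; the calibration is good to about 2 mm. A picture is of the moment at which its call begins. There is no depth.
- sign_off(): hands the job in; it is judged then, once.
The state is a dict: "t": time; "joint_positions": joint angles; "dq": joint speeds; "tau": joint torques, N m; "tool_pos": TCP position; "eef_rot": TCP orientation; "ft_force": force on the tool from outside, world axes, zero at the start; "torque": the same for the moment, N m; "grip_width": finger opening in m; "finger_force": force on a finger pad.
Only numpy, scipy, OpenCV 4.12 (cv2) and the standard library are available. Lean on these libraries where they do the work, as an engineer would, in place of code of your own. Each camera call takes 0.05 s, during which the arm holds its last target. There are 200 camera calls.

### The job

The folding crank on the mould press's handwheel lies flat across the wheel and locks it. Swing the crank up until it latches upright, then use it to wind the wheel clockwise, about one turn, until the red plate is fully down on the mould frame. Leave the crank standing upright and let go, without disturbing the things lying around the press.

Things in the scene. Friction and masses are not known exactly. Their poses are not given: they have to be found in the camera images.
- press: Screw press bolted to the bench: blue base 190 x 170 x 24 mm, two columns, blue crossbeam (126 to 150 mm up), a level spoked handwheel on top. Origin: centre of its underside, on the bench, straight below the wheel's vertical axis. Its -x side is where the crank's hinge sits when the wheel reads 0. Nothing stands above the wheel but the crank.
- platen_under (a point): Centre of the underside of the red pressing plate (130 x 156 x 16 mm, between the columns, under the crossbeam). The aluminium mould frame fixed below it (100 x 75 mm, orange filling) has its top 60 mm above the bench.
- wheel_hub (a point): Point on the wheel's vertical axis, 172 mm above the bench, at the rim's centre line. The dark steel rim is a circle of 70 mm radius, its bar 12 mm thick (top at 178 mm); the spokes and hub lie no higher. z is up; x points away from the crank's hinge, the way the folded crank lies, and turns with the wheel.
- crank_hinge (a point): Hinge of the folding crank on the rim, 70 mm from the wheel's axis, 192 mm above the bench; its axis is level and tangential to the rim. Folded, the crank lies level from here across the hub, its axis 14 mm above the rim's top; swung out, it stands vertical over the rim, its end 284 mm above the bench.
- grip_mid (a point): Point on the crank's axis, 55 mm from the hinge; x points along the crank away from the hinge. The crank's red round grip, 20 to 22 mm in diameter, covers 15 to 87 mm from the hinge and spins freely on a steel spindle, so a hand holding it need not turn with the wheel. A steel nut ends the crank at 92 mm.
- crank (a joint): Fold angle, rad: 0 flat across the wheel, 1.571 upright at its stop; starts at 0 to 0.2. Friction 0.07 N m, so it stays where left. A spring catch resists from 0.65 to 1.15 (up to 7 N at grip_mid), beyond 1.35 pulls it upright and holds it there (5 N). Below about 0.85 a brass lug under the hinge stands between two fixed stops and lets the wheel turn only 0.35 rad either side of 0.
- wheel (a joint): Handwheel angle, rad: positive is clockwise seen from above, which lowers the red plate 2.86 mm per rad. Starts between -0.3 and 0.3; a hard stop at 6.6 (about one full turn), where the plate lies on the mould frame. Friction 0.12 N m (about 2 N at the crank); it stays where left.
- platen (a joint): Travel of the red pressing plate, m, downward positive: 0 when the wheel reads 0 (19 mm above the mould frame), 0.0189 when it lies on the frame. Driven by the wheel only.
- spare_frame: Spare mould frame, an open aluminium rectangle 100 x 75 x 20 mm lying near the press. Bystander. Origin at the centre of its underside.
- hammer: Bystander: hammer, 200 mm, lying near the press.
- flux_bottle: Small clear bottle with a black cap, 44 mm across, 95 mm tall, standing near the press. Bystander. Origin at the centre of its underside.
- wood_block: Pale wooden block 90 x 70 x 45 mm, near the press. Bystander. Origin at the centre of its underside.

How it is judged (in metres and radians):
On the way:
1. the crank is swung up and latched upright, before the wheel is wound (value of joint crank above 1.45 rad and value of joint wheel below 0.8 rad), for 0.1 s.
At the end, for the whole second after the job is handed in: the wheel has been wound clockwise to its stop (beyond 6.2 rad of 6.6) and the red plate is down on the mould frame (travel over 17.5 of 18.9 mm); the crank still stands latched upright (over 1.4 rad) (value of joint wheel above 6.2 rad and value of joint platen above 0.0175 m and value of joint crank above 1.4 rad); the robot touches nothing.
It fails at once if one of the things around the press is moved by more than 30 mm (distance of any of spare_frame, hammer, flux_bottle, wood_block from where it was at the start of the episode above 0.03 m).
It also fails if it takes over 51 s, if anything falls off the work surface, if the arm or the gripper's body presses on something with over 40 N, if the wrist force passes 120 N, or if a joint passes its speed limit or range.

## Working session

There is one attempt and no reset: what is moved stays moved. The work goes in short steps, Python scripts to look and compute and a tool call to move; the robot and the scene stay as the last step left them, time stands still between calls to the robot, and variables do not carry over. Pictures are saved under pics/ and viewed, at most 10 in all, crops included, and the job is handed in when it is done.

Besides the shell and the picture viewer there is one more tool, called after "Request:" as name(argument=value, ...) on one line, values as JSON. send_rows: Moves the arm, as the interface text tells. Its arguments: {"type":"object","properties":{"commands":{"type":"array","items":{"type":"array","items":{"type":"array","items":{"type":"number"}}}},"squeeze":{"type":"number"}},"required":["commands"]}

```bash
mkdir -p pics; python3 - <<'E'
from workcell import observe, grab_frame
import cv2, numpy as np
s=observe(); print({k:np.round(v,3).tolist() for k,v in s.items()})
for n in("scene","top"):
    f=grab_frame(n); np.savez(f"{n}0.npz",**f)
    cv2.imwrite(f"pics/{n}0.png",f["frame"][:,:,::-1]); print(n,f["K"].tolist(),(-f["R"].T@f["t"]).round(3),f["R"].round(3).tolist())
E
```

```text
{'t': 0.0, 'joint_positions': [70.773, 36.058, 2.202, 86.995, -1.547, 57.084, -1.146], 'dq': [-0.003, -0.031, 0.157, -0.039, 0.091, -0.013, -0.004], 'tau': [-0.002, -54.972, 1.143, -18.663, -0.052, 0.024, 0.0], 'tool_pos': [0.173, -0.626, 0.191], 'eef_rot': [-179.893, 0.001, 15.457], 'ft_force': [0.4, -0.852, 0.333], 'torque': [0.029, 0.035, 0.004], 'finger_force': 0.0, 'grip_width': 0.094}
scene [[404.4311217568929, 0.0, 256.5614598868536], [0.0, 404.4311217568929, 194.41661643901688], [0.0, 0.0, 1.0]] [0.94  0.372 0.876] [[-0.64, 0.769, -0.008], [0.648, 0.535, -0.542], [-0.412, -0.352, -0.84]]
top [[481.64813670317915, 0.0, 257.82915306079906], [0.0, 481.64813670317915, 198.26132305739904], [0.0, 0.0, 1.0]] [0.42  0.037 1.179] [[0.009, -1.0, -0.014], [-0.989, -0.007, -0.147], [0.147, 0.015, -0.989]]
```

View pics/scene0.png

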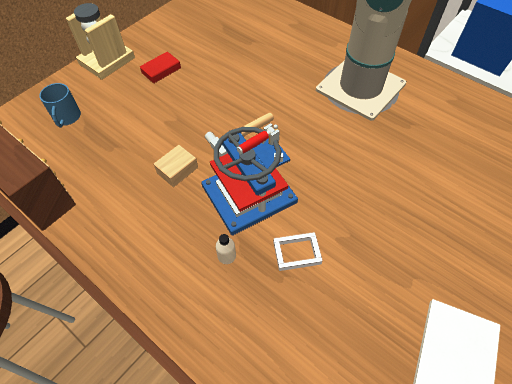

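View pics/top0.png

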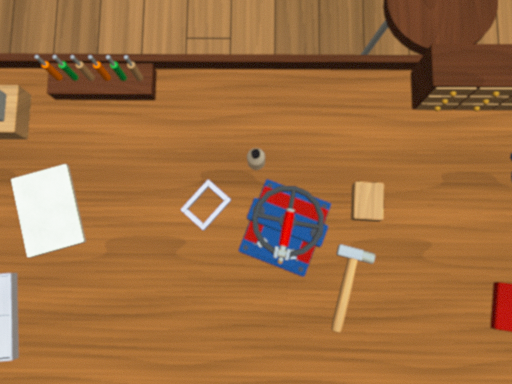

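The scene view shows the press at about (248,175), with the wheel at (248,153), the red grip at (256,141) and the hinge at (274,130). In the top view the wheel is at (288,222), the grip runs from (288,210) to (286,245), and the hinge is at (284,255), on the robot's side. The hammer, block, bottle and spare frame are clear of the wheel.

```bash
cat > h.py <<'E'
import numpy as np, cv2
from scipy.optimize import least_squares
def ray(f,uv):
    d=f["R"].T@np.linalg.solve(f["K"],[uv[0],uv[1],1.]); return -f["R"].T@f["t"], d/np.linalg.norm(d)
def onplane(f,uv,z):
    c,d=ray(f,uv); return c+d*(z-c[2])/d[2]
def tri(f,a,g,b):
    c1,d1=ray(f,a); c2,d2=ray(g,b)
    s=np.linalg.lstsq(np.c_[d1,-d2],c2-c1,rcond=None)[0]
    p,q=c1+s[0]*d1,c2+s[1]*d2; return (p+q)/2, np.linalg.norm(p-q)
def proj(f,X):
    x=f["K"]@(f["R"]@np.asarray(X)+f["t"]); return x[:2]/x[2]
E
python3 - <<'E'
from h import *
ims=[]
for n,(x0,y0,x1,y1) in (("scene",(195,110,305,235)),("top",(230,170,340,295))):
    f=dict(np.load(n+"0.npz")); im=f["frame"]; h=cv2.cvtColor(im,cv2.COLOR_RGB2HSV)
    red=((h[...,0]<6)|(h[...,0]>174))&(h[...,1]>170)&(h[...,2]>90)
    dark=(im.max(2)<95)&(h[...,1]<90)
    for nm,m in(("red",red),("dark",dark)):
        mm=np.zeros_like(m,np.uint8); mm[y0:y1,x0:x1]=m[y0:y1,x0:x1]
        k,l,st,c=cv2.connectedComponentsWithStats(mm)
        for i in range(1,k):
            if st[i,4]>25: print(n,nm,i,st[i],c[i].round(1))
    ims.append(cv2.resize(im[y0:y1,x0:x1],None,fx=3.6,fy=3.6,interpolation=cv2.INTER_CUBIC))
cv2.imwrite("pics/crop.png",np.hstack(ims)[:,:,::-1]); print(ims[0].shape)
E
```

```text
scene red 1 [239 131  30  22 266] [253.9 141. ]
scene red 2 [219 154  13  11  89] [225.2 159. ]
scene red 3 [ 210  160   78   51 1150] [247.6 188.4]
scene red 4 [228 165  13  10  70] [234.2 169.5]
scene dark 2 [230 130  29   6  64] [243.2 131.4]
scene dark 3 [217 135  20  24  70] [224.2 143.1]
scene dark 12 [218 149  63  35 171] [257.  173.3]
scene dark 19 [224 156  40  15 119] [243.5 162.7]
top red 1 [261 187  10  10  43] [265.  190.3]
top red 2 [267 192  23  16 234] [279.5 199.5]
top red 3 [293 198  25  22 315] [305.  208.8]
top red 4 [322 208   6  11  34] [324.4 212.2]
top red 5 [280 212  14  34 294] [286.4 227.8]
top red 6 [245 222  13  20 134] [250.5 233.3]
top red 9 [298 247  17  16 120] [306.  255.5]
top dark 2 [ 250  186   73   70 1022] [287.9 217.5]
(450, 396, 3)
```

View pics/crop.png

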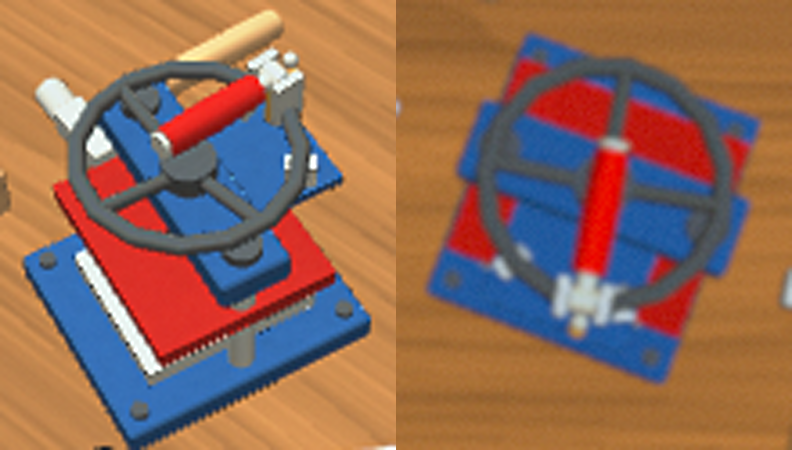

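The crop shows the wheel rim as a clean ellipse in both views. The crank is nearly folded: the grip runs from the hinge across the hub, with its nut end near the centre.

```bash
python3 - <<'E'
from h import *
S=dict(np.load("scene0.npz")); T=dict(np.load("top0.npz"))
P,e=tri(S,(253.9,141),T,(286.4,227.8)); print("grip centre",P.round(4),e)
E1={}
# grip axis ends by PCA in both
ends=[]
for f,(x0,y0,x1,y1) in((S,(239,131,269,153)),(T,(280,212,294,246))):
    im=f["frame"];h=cv2.cvtColor(im,cv2.COLOR_RGB2HSV)
    red=((h[...,0]<6)|(h[...,0]>174))&(h[...,1]>170)&(h[...,2]>90)
    ys,xs=np.nonzero(red[y0:y1,x0:x1]); p=np.c_[xs+x0,ys+y0].astype(float); c=p.mean(0)
    d=np.linalg.svd(p-c)[2][0]; t=(p-c)@d; a,b=c+d*t.min(),c+d*t.max()
    if a[1]>b[1]: a,b=b,a
    ends.append((a,b))
# hinge end is upper in scene, lower in top
Hh,e1=tri(S,ends[0][0],T,ends[1][1]); N,e2=tri(S,ends[0][1],T,ends[1][0])
print("hinge-end",Hh.round(4),e1,"nut-end",N.round(4),e2,"len",np.linalg.norm(N-Hh))
d=N-Hh; print("az",np.degrees(np.arctan2(d[1],d[0])),"elev",np.degrees(np.arcsin(d[2]/np.linalg.norm(d))))
for nm,f,box in(("scene",S,(195,110,305,235)),("top",T,(245,182,328,262))):
    im=f["frame"];h=cv2.cvtColor(im,cv2.COLOR_RGB2HSV); x0,y0,x1,y1=box
    m=np.zeros(im.shape[:2],np.uint8); m[y0:y1,x0:x1]=((im.max(2)<100)&(h[...,1]<100))[y0:y1,x0:x1]
    ys,xs=np.nonzero(m)
    for z in (.165,.172,.18):
        W=np.array([onplane(f,(x,y),z)[:2] for x,y in zip(xs,ys)])
        # median-type fit of rim centre line, start from the rough guess
        g=onplane(T,(287.5,222),.172)[:2]; r=np.linalg.norm(W-g,axis=1); W=W[(r>.055)&(r<.085)]
        q=least_squares(lambda q:np.linalg.norm(W-q[:2],axis=1)-q[2],[*g,.07],loss="soft_l1",f_scale=.004).x
        print(nm,z,q.round(4),len(W))
# bystanders/press corners
for nm,uv,z in(("bottle",(256,158),.095),("block",(368,200),.045),("hammerhead",(356,254),.02),("frame",(206,205),.02)): print(nm,onplane(T,uv,z).round(3))
for uv in((269,180),(330,203),(304,275),(240,250)): print("base corner",onplane(T,uv,.024).round(3))
E
```

```text
grip centre [ 0.5044 -0.0063  0.1972] 0.0016335467383154023
hinge-end [0.4698 0.001  0.1977] 0.002720692817472788 nut-end [ 0.5379 -0.0136  0.1963] 0.0004641628444508663 len 0.06964147677669708
az -12.139472295846339 elev -1.1695358790885342
scene 0.165 [ 0.5203 -0.0102  0.0699] 395
scene 0.172 [ 0.524  -0.0069  0.0691] 380
scene 0.18 [ 0.5279 -0.003   0.0684] 357
top 0.165 [ 0.5231 -0.0105  0.0688] 956
top 0.172 [ 0.5224 -0.0101  0.0684] 953
top 0.18 [ 0.5217 -0.0098  0.0678] 951
bottle [0.674 0.059 0.095]
block [ 0.586 -0.207  0.045]
hammerhead [ 0.459 -0.181  0.02 ]
frame [0.574 0.18  0.02 ]
base corner [0.636 0.028 0.024]
base corner [ 0.581 -0.12   0.024]
base corner [ 0.408 -0.056  0.024]
base corner [0.466 0.096 0.024]
```

Measurements agree with the text: rim radius is about 69 mm, grip height about 0.195 m, and hinge to hub about 70 mm. The wheel axis is near (0.523,-0.009) and the crank azimuth near -12°. I'll move above the grip with tool x along the crank.

Request:
send_rows(commands=[[[0, 0, 0.9, 0, 0, -0.8, 50], [0, 0, 0.9, 0, 0, -1, 50], [0, 0, 0.95, 0, 0, -1, 50], [0, 0, 0, 0.15, -0.5, -0.6, 50], [0, 0, 0, 0.3, -1, 0, 50], [0, 0, 0, 0.3, -1, 0, 50], [0, 0, 0, 0.3, -1, 0, 50], [0, 0, 0, 0.3, -1, 0, 50], [0, 0, 0, 0.3, -1, 0, 50], [0, 0, 0, 0.3, -1, 0, 50], [0, 0, 0, 0.3, -1, 0, 50], [0, 0, 0, 0.3, -1, 0, 50], [0, 0, 0, 0.3, -1, 0, 50], [0, 0, 0, 0.3, -1, 0, 50], [0, 0, 0, 0.3, -1, 0, 50], [0, 0, 0, 0.3, -1, 0, 50], [0, 0, 0, 0.3, -1, 0, 50], [0, 0, 0, 0.3, -1, 0, 50], [0, 0, 0, 0.3, -1, 0, 50], [0, 0, 0, 0.3, -1, 0, 50]]], squeeze=40)

```text
t: 2.6
tool_pos: [0.3801, -0.2469, 0.2763]
eef_rot: [-180.0, 0.1, -11.8]
ft_force: [-0.1, -0.1, -0.1]
grip_width: 0.0496
finger_force: 0.0
```

Request:
send_rows(commands=[[[0, 0, 0, 0.3, -1, 0, 50], [0, 0, 0, 0.3, -1, 0, 50], [0, 0, 0, 0.3, -1, 0, 50], [0, 0, 0, 0.3, -1, 0, 50], [0, 0, 0, 0.3, -1, 0, 50], [0, 0, 0, 0.3, -1, 0, 50], [0, 0, 0, 0.3, -1, 0, 50], [0, 0, 0, 0.3, -1, 0, 50], [0, 0, 0, 0.3, -1, 0, 50], [0, 0, 0, 0.15, -0.5, 0, 50], [0, 0, 0, 0, 0, 0, 50], [0, 0, 0, 0, 0, 0, 50]]])

```text
t: 4.1
tool_pos: [0.4989, -0.0325, 0.2766]
eef_rot: [180.0, 0.0, -12.1]
ft_force: [-0.3, 0.6, -0.8]
grip_width: 0.0499
finger_force: 0.0
```

Request:
send_rows(commands=[[[0, 0, 0, 0.16, -0.6, 0, 50], [0, 0, 0, 0, -0.5, 0.5, 50], [0, 0, 0, 0, 0, 0.8, 50], [0, 0, 0, 0, 0, 0.8, 50], [0, 0, 0, 0, 0, 0.7, 50], [0, 0, 0, 0, 0, 0.38, 50], [0, 0, 0, 0, 0, 0, 50], [0, 0, 0, 0, 0, 0, 50]]])

```text
t: 5.1
tool_pos: [0.5097, -0.0052, 0.1976]
eef_rot: [-180.0, -0.1, -12.0]
ft_force: [-0.2, -0.6, -0.0]
grip_width: 0.0502
finger_force: 0.0
```

```bash
python3 - <<'E'
from workcell import observe, grab_frame
from h import *
s=observe(); print(s["tool_pos"],s["ft_force"],s["joint_positions"])
ims=[]
for n,(x0,y0,x1,y1) in (("scene",(175,70,305,200)),("top",(225,160,355,290))):
    f=grab_frame(n); ims.append(cv2.resize(f["frame"][y0:y1,x0:x1],None,fx=3,fy=3,interpolation=cv2.INTER_CUBIC))
cv2.imwrite("pics/a.png",np.hstack(ims)[:,:,::-1])
E
```

```text
[ 0.50970951 -0.00521891  0.19759775] [-0.20469569 -0.64773264 -0.0294054 ] [  -0.23210752   24.09896506   -3.27840812  108.63307421    1.81962007
   47.26248651 -106.48920264]
```

View pics/a.png

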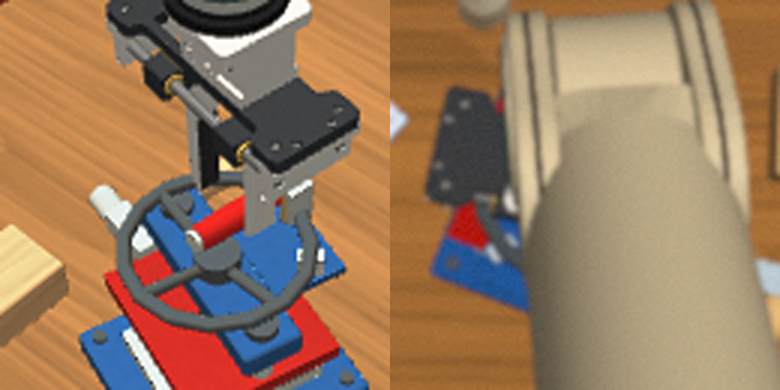

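The fingers straddle the red grip, one at crop (205,155) behind and one at (265,190) in front. The top view is blocked by the arm. Closing now.

Request:
send_rows(commands=[[[0, 0, 0, 0, 0, 0, 10], [0, 0, 0, 0, 0, 0, 10], [0, 0, 0, 0, 0, 0, 10], [0, 0, 0, 0, 0, 0, 10], [0, 0, 0, 0, 0, 0, 10], [0, 0, 0, 0, 0, 0, 10]]], squeeze=40)

```text
t: 5.95
tool_pos: [0.5093, -0.0054, 0.1972]
eef_rot: [180.0, 0.0, -12.0]
ft_force: [-0.1, 0.5, 0.5]
grip_width: 0.0103
finger_force: 0.0
```

The fingers closed on nothing, so I'll look.

```bash
python3 - <<'E'
from workcell import observe, grab_frame
from h import *
s=observe(); print(s["grip_width"],s["finger_force"])
f=grab_frame("scene"); im=f["frame"]; np.savez("s1.npz",**f)
cv2.imwrite("pics/b.png",cv2.resize(im[90:210,180:310],None,fx=6,fy=6,interpolation=cv2.INTER_CUBIC)[:590,:790,::-1])
for p in([*s["tool_pos"]],[*(s["tool_pos"]-[0,0,.014])],[.5085,-.0065,.195],[.455,.005,.192]): print((proj(f,p)-[180,90])*6)
E
```

```text
0.010257045219164204 0.0
[434.49019465 314.91367172]
[435.10380563 339.65562004]
[433.6328624  316.09814654]
[549.93072634 250.86163983]
```

View pics/b.png

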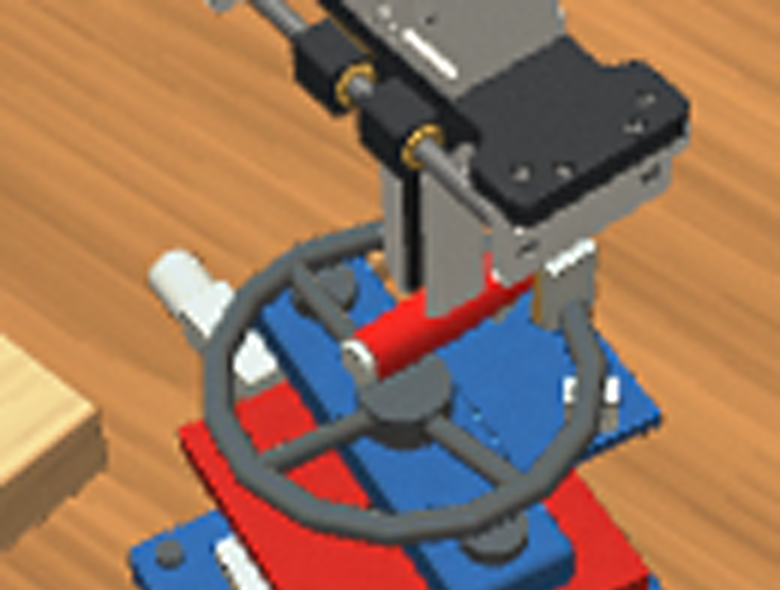

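```bash
python3 - <<'E'
from h import *
f=dict(np.load("s1.npz")); c=np.array([.5093,-.0054,.1972]); a=np.radians(-12)
x=np.array([np.cos(a),np.sin(a),0]); y=np.array([np.sin(a),-np.cos(a),0])
for z in(.183,.195,.205):
  for s in(-1,1):
    for w in (-8,8):
      for t in (5,17):
        p=c+x*w/1e3+y*s*t/1e3; p[2]=z; print(z,"+y" if s<0 else "-y",w,t,((proj(f,p)-[180,90])*6).round())
E
```

```text
0.183 +y -8 5 [461. 338.]
0.183 +y -8 17 [481. 358.]
0.183 +y 8 5 [426. 359.]
0.183 +y 8 17 [446. 379.]
0.183 -y -8 5 [444. 321.]
0.183 -y -8 17 [424. 302.]
0.183 -y 8 5 [410. 342.]
0.183 -y 8 17 [390. 323.]
0.195 +y -8 5 [460. 317.]
0.195 +y -8 17 [481. 337.]
0.195 +y 8 5 [426. 338.]
0.195 +y 8 17 [446. 358.]
0.195 -y -8 5 [443. 300.]
0.195 -y -8 17 [423. 281.]
0.195 -y 8 5 [409. 321.]
0.195 -y 8 17 [389. 301.]
0.205 +y -8 5 [460. 299.]
0.205 +y -8 17 [481. 319.]
0.205 +y 8 5 [425. 320.]
0.205 +y 8 17 [446. 340.]
0.205 -y -8 5 [443. 282.]
0.205 -y -8 17 [423. 262.]
0.205 -y 8 5 [408. 303.]
0.205 -y 8 17 [388. 283.]
```

Projecting the expected geometry shows the fingertips about 22 mm higher than the nominal tool frame implies, just above the grip. I'll open, descend in small guarded steps and look again.

Request:
send_rows(commands=[[[0, 0, 0, 0, 0, 0, 46], [0, 0, 0, 0, 0, 0, 46], [0, 0, 0, 0, 0, 0, 46], [0, 0, 0, 0, 0, 0, 46], [0, 0, 0, 0, 0, 0.2, 46], [0, 0, 0, 0, 0, 0.2, 46], [0, 0, 0, 0, 0, 0, 46]]])

```text
t: 6.88
tool_pos: [0.5088, -0.0054, 0.1866]
eef_rot: [180.0, 0.1, -12.0]
ft_force: [0.2, -0.7, 0.6]
grip_width: 0.0458
finger_force: 0.0
```

```bash
python3 - <<'E'
from workcell import observe, grab_frame
from h import *
s=observe(); print(s["grip_width"],s["ft_force"],s["tool_pos"])
f=grab_frame("scene"); im=f["frame"]; np.savez("s2.npz",**f)
cv2.imwrite("pics/c.png",cv2.resize(im[90:190,190:290],None,fx=6,fy=6,interpolation=cv2.INTER_CUBIC)[:,:,::-1])
c=s["tool_pos"]; a=np.radians(-12); x=np.array([np.cos(a),np.sin(a),0]); y=np.array([np.sin(a),-np.cos(a),0])
for dz in (-.014,.011):
  for S in(-1,1):
    for w in (-8,8):
        p=c+x*w/1e3+y*S*.023; p[2]+=dz; print(dz,"+y" if S<0 else "-y",w,((proj(f,p)-[190,90])*6).round())
E
```

```text
0.04575928772781309 [ 0.18447434 -0.65614347  0.5935005 ] [ 0.50879463 -0.00543985  0.1865873 ]
-0.014 +y -8 [432. 385.]
-0.014 +y 8 [398. 406.]
-0.014 -y -8 [356. 310.]
-0.014 -y 8 [322. 330.]
0.011 +y -8 [432. 341.]
0.011 +y 8 [397. 363.]
0.011 -y -8 [354. 265.]
0.011 -y 8 [319. 286.]
```

View pics/c.png

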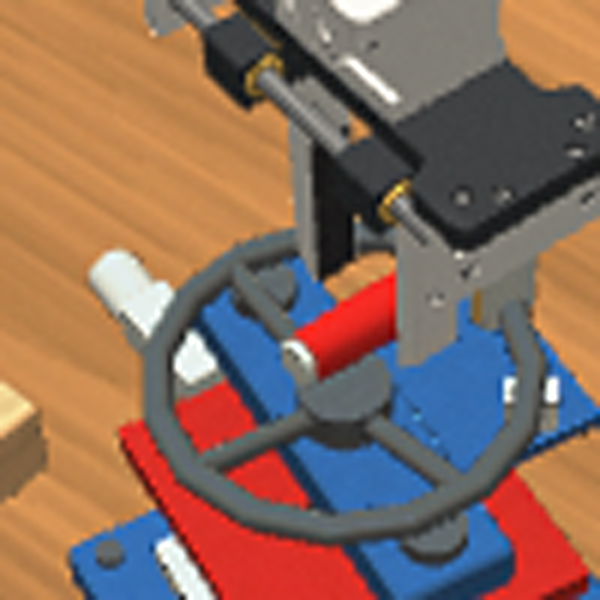

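The visible tips match 11 mm above the reported TCP, so the real tips are now at about 0.198 m with no contact, and the xy agrees. I'll descend about 13 mm more and close.

Request:
send_rows(commands=[[[0, 0, 0, 0, 0, 0.2, 46], [0, 0, 0, 0, 0, 0.2, 46], [0, 0, 0, 0, 0, 0.12, 46], [0, 0, 0, 0, 0, 0, 46], [0, 0, 0, 0, 0, 0, 12], [0, 0, 0, 0, 0, 0, 12], [0, 0, 0, 0, 0, 0, 12], [0, 0, 0, 0, 0, 0, 12], [0, 0, 0, 0, 0, 0, 12]]], squeeze=40)

```text
t: 8.05
tool_pos: [0.5089, -0.007, 0.1742]
eef_rot: [179.9, 0.0, -12.1]
ft_force: [-0.7, -5.6, -0.4]
grip_width: 0.0202
finger_force: 40.0
```

It holds the grip at 20 mm width. Next I'll lift along the hinge arc (r = 55 mm), first half, keeping the tool upright.

Request:
send_rows(commands=[[[0, 0, 0, -0.02, 0, -0.23, 12], [0, 0, 0, -0.05, 0, -0.225, 12], [0, 0, 0, -0.07, 0, -0.22, 12], [0, 0, 0, -0.095, 0, -0.21, 12], [0, 0, 0, -0.115, 0, -0.2, 12], [0, 0, 0, -0.135, 0, -0.185, 12], [0, 0, 0, -0.155, 0, -0.17, 12], [0, 0, 0, 0, 0, 0, 12]]])

```text
t: 9.05
tool_pos: [0.4942, -0.0035, 0.2099]
eef_rot: [179.9, -0.1, -12.1]
ft_force: [2.3, -5.2, -4.4]
grip_width: 0.0207
finger_force: 40.0
```

Request:
send_rows(commands=[[[0, 0, 0, -0.17, 0, -0.155, 12], [0, 0, 0, -0.185, 0, -0.135, 12], [0, 0, 0, -0.2, 0, -0.115, 12], [0, 0, 0, -0.21, 0, -0.095, 12], [0, 0, 0, -0.22, 0, -0.07, 12], [0, 0, 0, -0.225, 0, -0.05, 12], [0, 0, 0, -0.23, 0, -0.025, 12], [0, 0, 0, -0.12, 0, 0, 12], [0, 0, 0, 0, 0, 0, 12], [0, 0, 0, 0, 0, 0, 12]]])

```text
t: 10.3
tool_pos: [0.4578, 0.0066, 0.2277]
eef_rot: [-179.9, -0.3, -12.0]
ft_force: [3.2, -0.5, 7.7]
grip_width: 0.0206
finger_force: 40.0
```

```bash
python3 - <<'E'
from workcell import observe, grab_frame
from h import *
s=observe(); print(s["grip_width"],s["ft_force"],s["torque"],s["tool_pos"])
f=grab_frame("scene"); im=f["frame"]; np.savez("s3.npz",**f)
cv2.imwrite("pics/d.png",cv2.resize(im[80:180,200:300],None,fx=6,fy=6,interpolation=cv2.INTER_CUBIC)[:,:,::-1])
for p in([.4547,.0055,.192],[.4547,.0055,.284],[.4547,.0055,.247]): print(((proj(f,p)-[200,80])*6).round())
E
```

```text
0.020584260142665612 [ 3.17468538 -0.46027874  7.68457651] [-0.20659263 -0.98350319 -0.01102003] [0.45780054 0.00664553 0.22771742]
[431. 311.]
[438. 129.]
[435. 206.]
```

View pics/d.png

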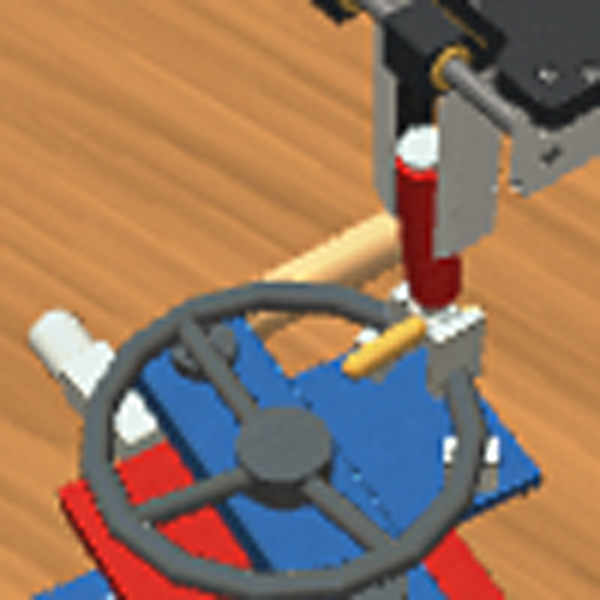

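The crank is almost upright, with the nut at crop (420,145) against (438,129) if fully upright. I'll pull out 6 mm more, loosen so the catch seats it, then regrip.

Request:
send_rows(commands=[[[0, 0, 0, -0.15, 0, 0, 12], [0, 0, 0, -0.1, 0, 0, 12], [0, 0, 0, 0, 0, 0, 12], [0, 0, 0, 0, 0, 0, 30], [0, 0, 0, 0, 0, 0, 30], [0, 0, 0, 0, 0, 0, 30]]])

```text
t: 11.1
tool_pos: [0.4484, 0.0077, 0.2258]
eef_rot: [180.0, 0.1, -12.0]
ft_force: [-0.1, -0.0, 0.3]
grip_width: 0.0299
finger_force: 0.0
```

```bash
python3 - <<'E'
from workcell import observe, grab_frame
from h import *
s=observe(); print(s["grip_width"],s["ft_force"],s["torque"],s["tool_pos"])
f=grab_frame("scene"); im=f["frame"]; np.savez("s4.npz",**f)
cv2.imwrite("pics/e.png",cv2.resize(im[80:180,200:300],None,fx=6,fy=6,interpolation=cv2.INTER_CUBIC)[:,:,::-1])
E
```

```text
0.029941933875672955 [-0.06770835 -0.01860133  0.26761231] [ 0.05098352 -0.02905421  0.03119334] [0.44842656 0.00768205 0.22583758]
```

View pics/e.png

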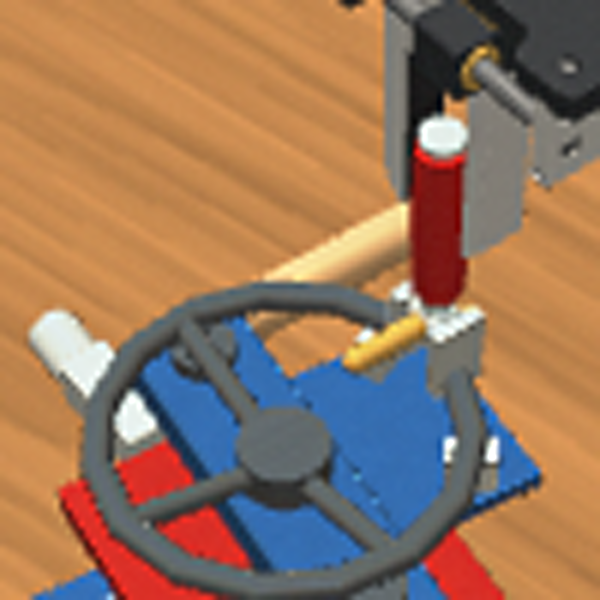

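The crank stands upright, with the nut at crop (442,130) as predicted. I'll recentre on it (+5 mm x), lower 10 mm and regrip at the grip's middle.

Request:
send_rows(commands=[[[0, 0, 0, 0.1, 0, 0.2, 30], [0, 0, 0, 0.1, 0, 0.2, 30], [0, 0, 0, 0, 0, 0, 30], [0, 0, 0, 0, 0, 0, 12], [0, 0, 0, 0, 0, 0, 12], [0, 0, 0, 0, 0, 0, 12]]], squeeze=25)

```text
t: 11.9
tool_pos: [0.4542, 0.0066, 0.2162]
eef_rot: [-180.0, 0.0, -12.0]
ft_force: [-0.0, 0.8, -2.2]
grip_width: 0.0212
finger_force: 25.0
```

Request:
send_rows(commands=[[[0, 0, 0, 0.015, -0.295, 0, 12], [0, 0, 0, 0.046, -0.291, 0, 12], [0, 0, 0, 0.076, -0.285, 0, 12], [0, 0, 0, 0.106, -0.275, 0, 12], [0, 0, 0, 0.134, -0.263, 0, 12]]])

```text
t: 12.52
tool_pos: [0.4716, 0.0385, 0.2163]
eef_rot: [180.0, -0.1, -12.1]
ft_force: [3.1, -5.0, -4.8]
grip_width: 0.0209
finger_force: 25.0
```

Request:
send_rows(commands=[[[0, 0, 0, 0.161, -0.247, 0, 12], [0, 0, 0, 0.186, -0.229, 0, 12], [0, 0, 0, 0.209, -0.209, 0, 12], [0, 0, 0, 0.229, -0.186, 0, 12], [0, 0, 0, 0.247, -0.161, 0, 12], [0, 0, 0, 0.263, -0.134, 0, 12], [0, 0, 0, 0.275, -0.106, 0, 12], [0, 0, 0, 0.285, -0.076, 0, 12], [0, 0, 0, 0.291, -0.046, 0, 12], [0, 0, 0, 0.295, -0.015, 0, 12]]])

```text
t: 13.78
tool_pos: [0.5363, 0.0586, 0.2162]
eef_rot: [179.8, 0.2, -12.1]
ft_force: [-3.1, -6.4, 2.0]
grip_width: 0.0209
finger_force: 25.0
```

Request:
send_rows(commands=[[[0, 0, 0, 0.295, 0.015, 0, 12], [0, 0, 0, 0.291, 0.046, 0, 12], [0, 0, 0, 0.285, 0.076, 0, 12], [0, 0, 0, 0.275, 0.106, 0, 12], [0, 0, 0, 0.263, 0.134, 0, 12], [0, 0, 0, 0.247, 0.161, 0, 12], [0, 0, 0, 0.229, 0.186, 0, 12], [0, 0, 0, 0.209, 0.209, 0, 12], [0, 0, 0, 0.186, 0.229, 0, 12], [0, 0, 0, 0.161, 0.247, 0, 12], [0, 0, 0, 0.134, 0.263, 0, 12], [0, 0, 0, 0.106, 0.275, 0, 12], [0, 0, 0, 0.076, 0.285, 0, 12], [0, 0, 0, 0.046, 0.291, 0, 12], [0, 0, 0, 0.015, 0.295, 0, 12]]])

```text
t: 15.65
tool_pos: [0.5915, -0.022, 0.2162]
eef_rot: [-179.9, 0.1, -12.0]
ft_force: [-5.4, 2.4, 1.7]
grip_width: 0.0209
finger_force: 25.0
```

Request:
send_rows(commands=[[[0, 0, 0, -0.015, 0.295, 0, 12], [0, 0, 0, -0.046, 0.291, 0, 12], [0, 0, 0, -0.076, 0.285, 0, 12], [0, 0, 0, -0.106, 0.275, 0, 12], [0, 0, 0, -0.134, 0.263, 0, 12], [0, 0, 0, -0.161, 0.247, 0, 12], [0, 0, 0, -0.186, 0.229, 0, 12], [0, 0, 0, -0.209, 0.209, 0, 12], [0, 0, 0, -0.229, 0.186, 0, 12], [0, 0, 0, -0.247, 0.161, 0, 12], [0, 0, 0, -0.263, 0.134, 0, 12], [0, 0, 0, -0.275, 0.106, 0, 12], [0, 0, 0, -0.285, 0.076, 0, 12], [0, 0, 0, -0.291, 0.046, 0, 12], [0, 0, 0, -0.295, 0.015, 0, 12]]])

```text
t: 17.52
tool_pos: [0.5076, -0.0784, 0.2163]
eef_rot: [179.9, 0.0, -12.1]
ft_force: [1.2, -5.6, -5.1]
grip_width: 0.0215
finger_force: 25.0
```

Request:
send_rows(commands=[[[0, 0, 0, -0.295, 0.01, 0, 12], [0, 0, 0, -0.291, -0.02, 0, 12], [0, 0, 0, -0.285, -0.076, 0, 12], [0, 0, 0, -0.275, -0.106, 0, 12], [0, 0, 0, -0.263, -0.134, 0, 12], [0, 0, 0, -0.247, -0.161, 0, 12], [0, 0, 0, -0.229, -0.186, 0, 12], [0, 0, 0, -0.209, -0.209, 0, 12]]])

```text
t: 18.52
tool_pos: [0.4611, -0.0442, 0.2163]
eef_rot: [-180.0, 0.0, -12.0]
ft_force: [-1.9, -3.6, -2.6]
grip_width: 0.0206
finger_force: 25.0
```

Request:
send_rows(commands=[[[0, 0, 0, -0.2, -0.229, 0, 12], [0, 0, 0, -0.17, -0.247, 0, 12], [0, 0, 0, -0.14, -0.27, 0, 12], [0, 0, 0, -0.106, -0.285, 0, 12], [0, 0, 0, -0.076, -0.29, 0, 12], [0, 0, 0, -0.046, -0.3, 0, 12], [0, 0, 0, -0.015, -0.3, 0, 12]]])

```text
t: 19.4
tool_pos: [0.4541, 0.0065, 0.2163]
eef_rot: [-180.0, -0.1, -12.0]
ft_force: [2.0, -2.1, -7.5]
grip_width: 0.021
finger_force: 25.0
```

One full turn is done. About 25–28° remains to the stop, so I'll carry on and watch the force.

Request:
send_rows(commands=[[[0, 0, 0, 0.015, -0.295, 0, 12], [0, 0, 0, 0.046, -0.291, 0, 12], [0, 0, 0, 0.076, -0.285, 0, 12], [0, 0, 0, 0.106, -0.275, 0, 12], [0, 0, 0, 0, 0, 0, 12]]])

```text
t: 20.02
tool_pos: [0.467, 0.0332, 0.2164]
eef_rot: [-180.0, -0.1, -12.0]
ft_force: [5.3, -3.3, -9.6]
grip_width: 0.0211
finger_force: 25.0
```

Request:
send_rows(commands=[[[0, 0, 0, 0.065, -0.135, 0, 12], [0, 0, 0, 0.07, -0.13, 0, 12], [0, 0, 0, 0, 0, 0, 12]]])

```text
t: 20.4
tool_pos: [0.4677, 0.0342, 0.2162]
eef_rot: [179.6, 0.2, -12.2]
ft_force: [-2.4, -11.8, -0.1]
grip_width: 0.021
finger_force: 25.0
```

The stop is reached: force rose at az ≈ 141°, about 27° past the full turn. I'll relax the push, open and raise straight up.

Request:
send_rows(commands=[[[0, 0, 0, -0.07, 0.15, 0, 12], [0, 0, 0, 0, 0, 0, 12], [0, 0, 0, 0, 0, 0, 50], [0, 0, 0, 0, 0, 0, 50], [0, 0, 0, 0, 0, 0, 50], [0, 0, 0, 0, 0, 0, 50], [0, 0, 0, 0, 0, -0.4, 50], [0, 0, 0, 0, 0, -0.8, 50], [0, 0, 0, 0, 0, -0.8, 50], [0, 0, 0, 0, 0, -0.8, 50], [0, 0, 0, 0, 0, -0.8, 50], [0, 0, 0, 0, 0, -0.8, 50], [0, 0, 0, 0, 0, -0.4, 50], [0, 0, 0, 0, 0, 0, 50], [0, 0, 0, 0, 0, 0, 50]]])

```text
t: 22.28
tool_pos: [0.4671, 0.0353, 0.3357]
eef_rot: [180.0, 0.1, -12.0]
ft_force: [-0.0, 0.0, 0.2]
grip_width: 0.0499
finger_force: 0.0
```

```bash
python3 - <<'E'
from workcell import observe, grab_frame
from h import *
s=observe(); print(s["grip_width"],s["ft_force"],s["tool_pos"],s["t"])
f=grab_frame("scene"); im=f["frame"]
cv2.imwrite("pics/f.png",cv2.resize(im[60:260,160:340],None,fx=3,fy=3,interpolation=cv2.INTER_CUBIC)[:,:,::-1])
a=np.radians(141.5);p=np.array([.5225+.07*np.cos(a),-.009+.07*np.sin(a)])
for z in(.192,.284): print(((proj(f,[*p,z])-[160,60])*3).round())
E
```

```text
0.04994617103370948 [-0.03406811  0.04937168  0.18361198] [0.4670606  0.03527282 0.33568935] 22.275
[356. 245.]
[361. 155.]
```

View pics/f.png

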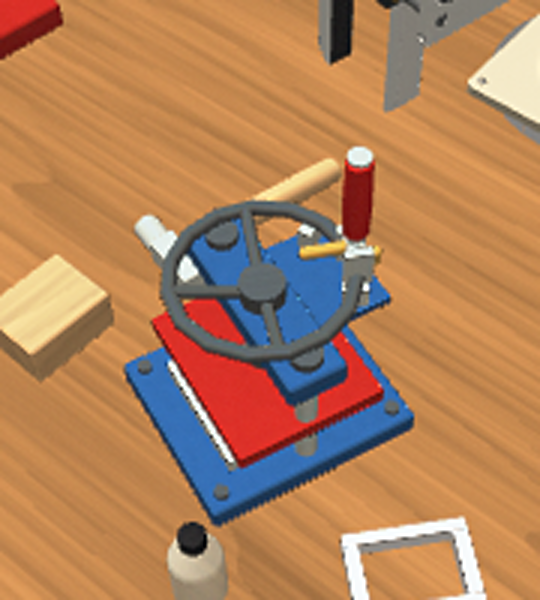

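The crank stands upright, its nut at crop (360,156) against a predicted (361,155). The red plate sits on the frame, the gripper is clear, and the bystanders are where they were.

```bash
python3 -c "
from workcell import sign_off
print(sign_off())"
```

```text
the job is handed in; nothing more can be done
None
```

I swung the crank up until it latched, wound the wheel clockwise about one turn to its stop with the red plate on the mould frame, then let go and handed the job in at about 22 s; the sign-off gave no verdict.

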